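# Offer a freshly glazed lid up to its jar

### The job

Take the strainer out of the jar's mouth and hang it by the middle of its handle on the stand's hook. Then pick up the freshly glazed lid by its knob, carry it over the row of vases on the ware board, its underside higher than all of them, and finish holding it still with its underside about a centimetre above the jar's rim, level and centred on the mouth, so that its fit can be judged: do not put it down or let go. The lid must touch neither the jar nor the board nor the vases, and the vases, the glaze pot and the jar stay where they are.

Things in the scene. Friction and masses are not known exactly. Their poses are not given: they have to be found in the camera images.
- strainer: steel glaze strainer with bail handle, 0.16-0.26 kg, at first seated in the jar's mouth. Origin: centre of its cup's underside; z up. Cup 76 mm across, 45 mm deep; flange 114 mm across at z 45-49 mm rests on the jar's rim. Uprights (8 x 6 mm) at y = +52 and -52 mm carry the handle bar along y. Same after half a turn. Opening under the bar 98 mm wide, 76 mm high.
- strainer_bar (a point): centre of the strainer's handle bar, 130 mm above the strainer's origin. The bar is 8 mm thick (x), 110 mm long (y) and 10 mm high (z); same axes as the strainer. The middle of the bar has to lie on the hook, so it is gripped beside the middle, for instance 30 mm to one side.
- hook_stand: fixed steel stand left of the jar: round foot 110 mm across, post 16 mm thick up to 264 mm, near its top one horizontal arm, 8 mm round bar, along the stand's own -x axis (roughly towards the robot) with an upturned end. Origin: centre of the foot's underside, on the table.
- hook_pocket (a point): top surface of the hook's arm at its lowest point, where the handle bar comes to lie; 95 mm in -x from the post's axis, 249 mm above the table. Axes as the stand: the arm points along -x, the handle bar lies along y.
- hook_tip (a point): top of the hook's upturned end, 33 mm farther in -x than the pocket and 23 mm higher. The bail must pass over it from the -x side, its bar above the tip and its flange below the arm.
- wheel: fixed banding wheel (turntable, does not turn), 170 mm across, 30 mm high, under the jar. Origin: centre of its underside.
- jar: white porcelain jar, 1.4 kg, 124 mm across its belly, 100 mm tall, standing free on the wheel. Origin: centre of its underside.
- jar_mouth (a point): centre of the jar's mouth, at rim height, 100 mm above the jar's origin (130 mm above the table). Rim 100 mm across outside, 88 mm inside.
- prop: fixed terracotta kiln prop on the right, beyond the ware board, 68 mm across the foot, 50 mm tall, 60 mm across its top; the lid lies on it. Origin: centre of its underside.
- lid: white porcelain lid, 0.2 to 0.33 kg, round, lying level on the prop. Origin: centre of its underside, which is its lowest point; z up. Locating boss 72 mm across from 0 to 8 mm, above it the lip 108 mm across, 8 to 15 mm, then a cone up to 24 mm, and an upright plain cylinder knob 24 mm thick from 24 to 58 mm above the origin.
- board: fixed low wooden ware board, 460 mm long in its own x (roughly away from the robot), 90 mm wide in y, 18 mm high, between the lid and the jar. Three vases stand on it, their tops up to 168 mm above the table. Origin: centre of its underside.
- vase_a: a slim white porcelain vase, 140 mm tall, at most 68 mm across, standing on the ware board. Bystander. Origin: centre of its underside.
- vase_b: a white porcelain vase with high shoulders, 130 mm tall, at most 72 mm across, standing on the ware board. Bystander. Origin: centre of its underside.
- vase_c: a white porcelain vase with a long neck, 150 mm tall, at most 72 mm across, standing on the ware board. Bystander. Origin: centre of its underside.
- glaze_pot: a low closed white plastic glaze pot, 76 mm across and 75 mm tall, on the table beyond the jar. Bystander. Origin: centre of its underside.
Mind the look-alikes: they are no part of the job. What is shaped like the strainer but black, blue or green is not meant.

How it is judged:
On the way, in this order (a step that is already met when the one before it is completed fails the run):
1. the strainer hangs by the middle of its handle on the hook, let go (contact force between strainer and hook_stand above 0.5 N and contact force between strainer and the fingers below 0.1 N and distance between strainer_bar and hook_pocket below 0.035 m and linear speed of strainer below 0.1 m/s), for 0.5 s.
2. the lid is held over the ware board, its underside higher than every vase (height (world z) of lid above 0.168 m and y of lid in the frame of board between -0.06 and 0.06 m and x of lid in the frame of board between -0.23 and 0.23 m and contact force between lid and the fingers above 0.5 N), for 0.05 s.
At the end, for the whole second after the job is handed in: Strainer hangs free on the hook, bar middle within 35 mm of the pocket. Lid held still by the gripper alone, underside 3 to 22 mm above the rim, centre within 10 mm of the mouth's, tilt under 0.12 rad, not touching the jar. Jar within 30 mm, vases and glaze pot within 20 mm of their start (all of step 1 and horizontal distance between lid and jar_mouth below 0.01 m and z of lid in the frame of jar_mouth between 0.003 and 0.022 m and angle between lid's own z axis and vertical below 0.12 rad and linear speed of lid below 0.03 m/s and contact force between lid and the fingers above 0.5 N and contact force between lid and jar below 0.05 N and contact force between lid and strainer below 0.05 N and distance of jar from where it was at the start of the episode below 0.03 m and angle between jar's own z axis and vertical below 0.1 rad and distance of each of vase_a, vase_b, vase_c, glaze_pot from where it was at the start of the episode below 0.02 m); the arm keeps its last pose, push and grip.
It fails at once if a vase or the glaze pot is knocked or shifted (more than 20 mm or 0.3 rad) (distance of any of vase_a, vase_b, vase_c, glaze_pot from where it was at the start of the episode above 0.02 m or angle between any of vase_a, vase_b, vase_c, glaze_pot's own z axis and vertical above 0.3 rad).
It fails at once if the jar is shifted more than 30 mm or tipped more than 0.3 rad (distance of jar from where it was at the start of the episode above 0.03 m or angle between jar's own z axis and vertical above 0.3 rad).
It fails at once if the lid touches the jar, the board or a vase (contact force between lid and jar above 0.2 N or contact force between lid and board above 0.2 N or contact force between lid and vase_a above 0.2 N or contact force between lid and vase_b above 0.2 N or contact force between lid and vase_c above 0.2 N).
It also fails if it takes over 72 s, if anything falls off the work surface, if the arm or the gripper's body presses on something with over 40 N, if the wrist force passes 120 N, or if a joint passes its speed limit or range.

### The arm

A 7-joint arm with a two-finger parallel gripper is mounted at the origin on the work surface. World frame = base frame: x ahead of the robot, y to its left, z up, the work surface at z = 0. Lengths are in m, angles in rad, forces in N, time in s.
With the tool pointing down it reaches from about 0.4 to 0.85 m from the base axis. Payload 4.5 kg.
Tool frame: the origin (TCP) lies at the very end of the fingers, on their centre line; the grasp point (between the pads) lies 19 mm behind it; z points along the fingers, y is the line along which they close (so a half turn about z gives the same grasp; the last joint's range is limited). The gripper opens to 88 mm and grips with 3 to 60 N. Pads are 18 mm wide; open, the fingers measure 123 mm over their backs; the gripper's body (75 mm by 187 mm) begins 45 mm behind the grasp point.
Start: joints at [1.305, 0.689, -0.195, 1.565, 0.157, 0.902, -0.215], TCP at [0.185, -0.597, 0.239] pointing down, gripper open.
Joint ranges: [-3.01, 3.01], [-0.46, 2.08], [-1.47, 1.51], [0.13, 2.56], [-1, 4.14], [0.04, 2.09], [-2.66, 2.66]. Speed limits (rad/s): [2.57, 2.57, 3.14, 3.14, 3.14, 3.14, 3.14].

### API

Orientations are given as a unit quaternion [x, y, z, w].
In Python, from plant import r gives the robot as it stands. The module is installed in compiled form; this text tells all that it offers.
- The arm moves only by the tool step_arm, never from a script. Its argument "increments" is a list of rows, each a list of 2 entries, a list of its own where there are three numbers: the shift along the world's x, y, z in cm, then the turn, a rotation vector about the world's x, y, z in degrees. A call has exactly 10 rows; each row shifts and turns the commanded pose from where the row before left it; what a row does not reach is not made up. A row lasts 1/10 s, in which the tool goes at most 50 mm and 8.59 degrees, less where a joint would pass 70% of its speed; a pose out of reach is approached as far as the arm can. A call is refused whole if a number of a shift passes 5 or a number of a turn 8.59, either way. A call with a gripper value outside its range is refused whole. "fingers" is the opening, from 0 (shut) to 1 (fully open), set as the call begins (left out, the last holds). The fingers move at their own pace and stop on an object; "grip_force" is the grip in N (left out, the last holds). Time passes only in rows, so rows that do not move let the fingers close, or fill a call up. It gives the time, the measured TCP pose, the force, the opening and the grip force at its end, in the units of the state.
- r.get_state(): the state, without advancing time (a new reading comes with each control period).
- r.snapshot(name): name is "side" or "top"; returns (picture, depth): 384x512x3 uint8, red, green, blue; 384x512 float32, m along the optical axis (not along the pixel's ray), 0 where there is no reading.
- r.calibration(name): a dict with "fov_y" (degrees; the focal length in pixels is half the picture's height over the tangent of half this angle, whatever the lens; pixels are square), "cx", "cy" (the principal point, pixels), "k1" (the pictures are not rectified: a ray, as slopes to the right and down, at radius r is drawn at 1 + k1 r^2 times it, then the intrinsics apply), "R" (3x3) and "t" (3): a world point X has camera coordinates R X + t. Camera axes: x right, y down, z forward; pixel columns grow to the right and rows downward; lengths in m; the calibration is good to about 2 mm. A picture is of the moment at which its call begins. calibration takes no time and is no camera call.
- r.finish_job(): hands the job in; it is judged then, once.
The state is a dict: "clock": time; "q": joint angles; "qd": joint speeds; "joint_torque": joint torques, N m; "tool_pos": TCP position; "eef_rot": TCP orientation; "contact_force": force on the tool from outside, world axes, zero at the start; "moment": the same for the moment, N m; "opening": opening from 0.0 (shut) to 1.0 (fully open); "finger_force": force on a finger pad.
Only numpy, scipy, OpenCV 4.12 (cv2) and the standard library are available. Lean on these libraries where they do the work, as an engineer would, in place of code of your own. Each camera call takes 0.05 s, during which the arm holds its last target. There are 200 camera calls.

## Working session

There is one attempt and no reset: what is moved stays moved. The work goes in short steps, Python scripts to look and compute and a tool call to move; the robot and the scene stay as the last step left them, time stands still between calls to the robot, and variables do not carry over. Pictures are saved under pics/ and viewed, at most 10 in all, crops included, and the job is handed in when it is done.

Besides the shell and the picture viewer there is one more tool, called as name([rows], argument=value, ...), one row to a line, values as JSON. step_arm: Moves the arm, as the interface text tells. Its arguments: {"type":"object","properties":{"increments":{"type":"array","items":{"type":"array"}},"fingers":{"type":"number"},"grip_force":{"type":"number"}},"required":["increments"]}

```bash
mkdir -p pics; cat > h.py <<'E'
import numpy as np, cv2
from plant import r
def cam(n):
    c=r.calibration(n); f=192/np.tan(np.radians(c["fov_y"]/2)); return c,f
def cloud(n,d):
    c,f=cam(n); v,u=np.mgrid[0:384,0:512].astype(float)
    K=np.array([[f,0,c["cx"]],[0,f,c["cy"]],[0,0,1]])
    p=np.stack([(u-c["cx"])/f,(v-c["cy"])/f],-1); x=p.copy()
    for _ in range(30): x=p/(1+c["k1"]*(x**2).sum(-1,keepdims=True))
    X=np.concatenate([x*d[...,None],d[...,None]],-1)
    W=(X-np.array(c["t"]))@np.array(c["R"]); W[d==0]=np.nan
    return W
E
python3 - <<'E'
from h import *
for n in("side","top"):
    p,d=r.snapshot(n); cv2.imwrite(f"pics/{n}0.png",cv2.resize(p[...,::-1],(800,600),interpolation=cv2.INTER_CUBIC)); np.savez(f"{n}0.npz",p=p,d=d)
    c,f=cam(n);print(n,f,c["k1"],-np.array(c["R"]).T@c["t"],np.array(c["R"]).round(2).tolist())
s=r.get_state();print({k:np.round(s[k],3).tolist() for k in s})
E
```

```text
side 380.4571968993956 0.03375812528125675 [0.15616068 0.67634738 0.77671216] [[-0.85, -0.52, -0.01], [-0.31, 0.53, -0.79], [0.42, -0.67, -0.61]]
top 442.9676072778824 -0.05948872370451126 [0.48090777 0.02438217 1.33582154] [[-0.01, -1.0, 0.02], [-1.0, 0.01, -0.07], [0.07, -0.02, -1.0]]
{'clock': 0.1, 'q': [1.305, 0.69, -0.195, 1.566, 0.157, 0.902, -0.215], 'qd': [0.002, -0.002, 0.0, -0.002, -0.002, 0.001, -0.001], 'joint_torque': [-0.003, -52.85, -1.271, -15.384, -0.052, 0.002, 0.0], 'tool_pos': [0.184, -0.597, 0.238], 'eef_rot': [0.989, 0.149, -0.0, -0.001], 'contact_force': [0.318, -0.172, -0.003], 'moment': [0.013, 0.023, -0.024], 'finger_force': 0.0, 'opening': 1.001}
```

View pics/side0.png

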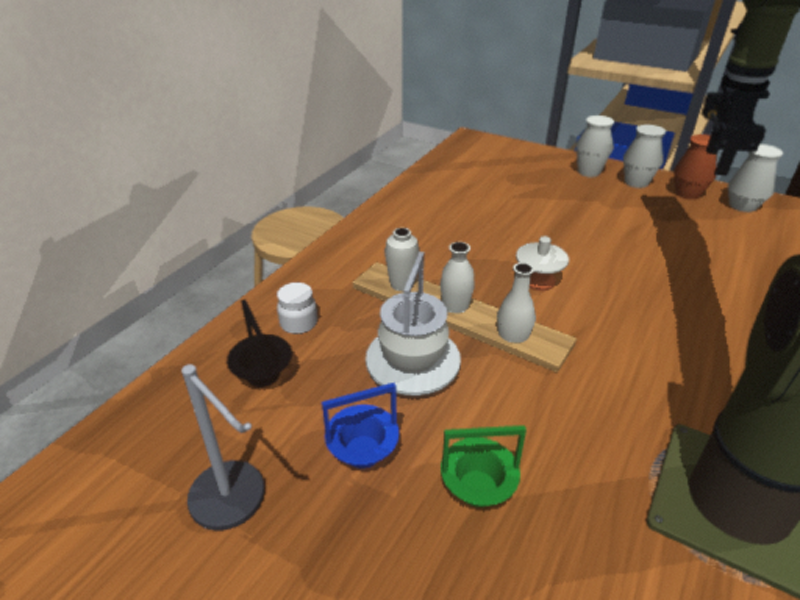

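View pics/top0.png

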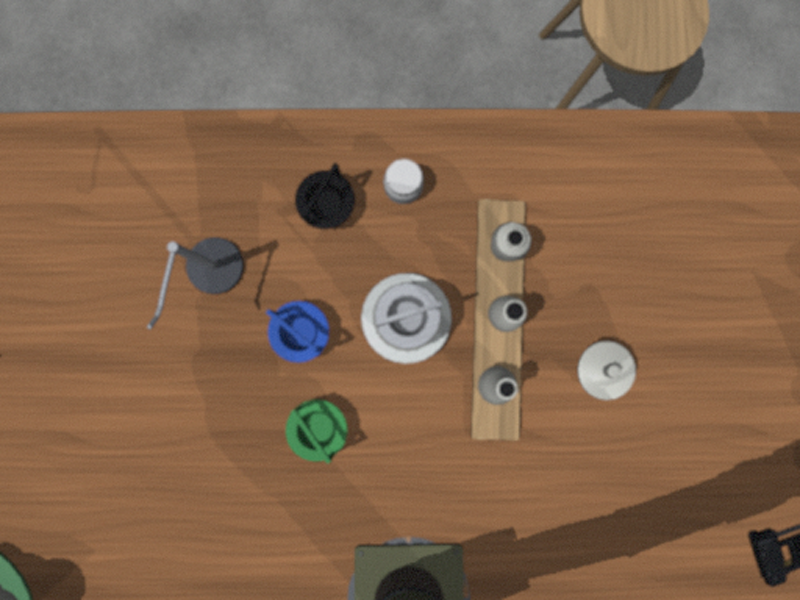

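The top picture shows the strainer's bar from (375,322) to (441,306), the hook's post top at (172,246) with its tip at (152,325), and the lid's knob at (614,370). In the side picture, the black, blue and green strainers are look-alikes. I'll measure these from depth.

```bash
cat > m.py <<'E'
from h import *
from scipy.optimize import least_squares
C={}
for n in("side","top"):
    z=np.load(n+"0.npz"); C[n]=cloud(n,z["d"]).reshape(-1,3)
def sel(n,c,rad,z0,z1):
    P=C[n]; return P[(np.hypot(P[:,0]-c[0],P[:,1]-c[1])<rad)&(P[:,2]>z0)&(P[:,2]<z1)]
def px(n,u,v,z):  # 800-px pic pixel -> world at height z
    c,f=cam(n); p=np.array([(u*.64-c["cx"])/f,(v*.64-c["cy"])/f]);x=p.copy()
    for _ in range(30): x=p/(1+c["k1"]*(x@x))
    R=np.array(c["R"]);o=-R.T@c["t"];dr=R.T@np.r_[x,1];return (o+dr*(z-o[2])/dr[2]).round(4)
def line(P):
    m=P.mean(0);w=np.linalg.svd(P-m)[2][0];s=(P-m)@w
    return m+w*(s.min()+s.max())/2,w,np.ptp(s)
E
python3 - <<'E'
from m import *
for a,b in dict(barL=(375,322,.22),barR=(441,306,.22),post=(172,246,.264),tip=(152,325,.272),foot=(214,266,.008),jarfl=(408,315,.134),wheel=(407,318,.03),knob=(614,370,.108),lip=(607,370,.065),va=(515,238,.158),vb=(515,312,.158),vc=(507,388,.168)).items(): print(a,px("top",*b))
c=px("top",408,315,.134)[:2]
for n in C:
    P=sel(n,c,.075,.2,.235);print(n,"bar",len(P),*[np.round(x,4) for x in line(P)],np.percentile(P[:,2],[5,50,95]).round(4))
    h=px("top",162,285,.25)[:2]
    P=sel(n,h,.09,.235,.3);print(n,"hook",len(P),*[np.round(x,4) for x in line(P)],P.min(0).round(4),P.max(0).round(4))
    for nm,cc,rad,z0,z1 in(("flange",c,.07,.126,.142),("wheel",c,.1,.024,.036),("lip",px("top",607,370,.065)[:2],.065,.055,.08),("knobtop",px("top",614,370,.108)[:2],.03,.1,.12),("foot",px("top",214,266,.01)[:2],.065,.005,.03)):
        P=sel(n,cc,rad,z0,z1)
        if len(P)<5: print(n,nm,len(P));continue
        e=cv2.minEnclosingCircle(P[:,:2].astype(np.float32));print(n,nm,len(P),np.round(e[0],4),round(e[1],4),"z",np.median(P[:,2]).round(4))
E
```

```text
barL [0.5176 0.0539 0.22  ]
barR [ 0.5428 -0.0528  0.22  ]
post [0.6367 0.3693 0.264 ]
tip [0.5133 0.3956 0.272 ]
foot [0.6344 0.3695 0.008 ]
jarfl [ 0.5322 -0.0012  0.134 ]
wheel [ 0.531  -0.0015  0.03  ]
knob [ 0.4324 -0.3691  0.108 ]
lip [ 0.4308 -0.3697  0.065 ]
va [ 0.6628 -0.1864  0.158 ]
vb [ 0.5351 -0.1839  0.158 ]
vc [ 0.4066 -0.1663  0.168 ]
side bar 140 [ 5.305e-01 -2.000e-04  2.179e-01] [-0.2812  0.9593 -0.0249] 0.1169 [0.2057 0.2201 0.2222]
side hook 352 [0.5763 0.3863 0.2562] [-0.9705  0.2408  0.0125] 0.1399 [0.5084 0.3615 0.2354] [0.6438 0.4047 0.2731]
side flange 636 [0.531  0.0015] 0.0585 z 0.1346
side wheel 1063 [0.5292 0.0019] 0.0854 z 0.0309
side lip 445 [ 0.431  -0.3679] 0.0545 z 0.0703
side knobtop 39 [ 0.4299 -0.367 ] 0.0136 z 0.1079
side foot 1533 [0.6377 0.3727] 0.0574 z 0.0144
top bar 143 [0.5307 0.0023 0.2199] [-0.2828  0.9591 -0.0101] 0.1092 [0.2162 0.2199 0.2239]
top hook 231 [0.5769 0.383  0.2557] [-0.9662  0.2575 -0.0104] 0.1365 [0.511  0.3604 0.2367] [0.6431 0.4038 0.2719]
top flange 805 [0.5312 0.0023] 0.057 z 0.1336
top wheel 1042 [0.531  0.0025] 0.0851 z 0.0297
top lip 999 [ 0.4315 -0.3681] 0.0548 z 0.0694
top knobtop 61 [ 0.4309 -0.3679] 0.0121 z 0.1084
top foot 966 [0.6371 0.3683] 0.0605 z 0.0135
```

The two cameras agree:

| Item | Position or direction |
|---|---|
| Strainer and jar centre | (0.531, 0.002) |
| Bar heading | 106.4° |
| Hook pocket | (0.545, 0.393) |
| Hook arm heading | 166° |
| Lid | (0.431, -0.368) |

I'll move above the bar, 30 mm to its -y side.

step_arm([
  [[1.78,2.85,0.3],[0,0,4.46]],
  [[1.78,2.85,0.3],[0,0,4.46]],
  [[1.78,2.85,0.3],[0,0,4.46]],
  [[1.78,2.85,0.3],[0,0,4.46]],
  [[1.78,2.85,0.3],[0,0,4.46]],
  [[1.78,2.85,0.3],[0,0,4.46]],
  [[1.78,2.85,0.3],[0,0,4.46]],
  [[1.78,2.85,0.3],[0,0,4.46]],
  [[1.78,2.85,0.3],[0,0,4.46]],
  [[1.78,2.85,0.3],[0,0,4.46]],
], fingers=1)

```text
clock: 1.1
tool_pos: [0.3629, -0.3108, 0.2687]
eef_rot: [0.857, 0.515, -0.0, -0.0]
contact_force: [1.1, -0.0, -0.1]
opening: 1.001
finger_force: 0.0
```

step_arm([
  [[1.78,2.85,0],[0,0,4.46]],
  [[1.78,2.85,0],[0,0,4.46]],
  [[1.78,2.85,0],[0,0,4.46]],
  [[1.78,2.85,0],[0,0,4.46]],
  [[1.78,2.85,0],[0,0,4.46]],
  [[1.78,2.85,0],[0,0,4.46]],
  [[1.78,2.85,0],[0,0,4.46]],
  [[1.78,2.85,0],[0,0,4.46]],
  [[1.78,2.85,0],[0,0,4.46]],
  [[1.78,2.85,0],[0,0,4.46]],
], fingers=0.6)

```text
clock: 2.1
tool_pos: [0.5409, -0.0261, 0.2684]
eef_rot: [0.598, 0.802, -0.0, -0.0]
contact_force: [0.1, 0.1, -0.7]
opening: 0.595
finger_force: 0.0
```

step_arm([
  [[-0.1,-0.1,-1.0],[0,0,0]],
  [[0,0,-1.0],[0,0,0]],
  [[0,0,-1.0],[0,0,0]],
  [[0,0,-1.0],[0,0,0]],
  [[0,0,-1.0],[0,0,0]],
  [[0,0,-1.0],[0,0,0]],
  [[0,0,-0.8],[0,0,0]],
  [[0,0,-0.5],[0,0,0]],
  [[0,0,0],[0,0,0]],
  [[0,0,0],[0,0,0]],
])

```text
clock: 3.1
tool_pos: [0.5398, -0.028, 0.1959]
eef_rot: [0.599, 0.801, 0.0, 0.0]
contact_force: [0.3, 0.8, 0.5]
opening: 0.602
finger_force: 0.0
```

step_arm([
  [[0,0,0],[0,0,0]],
  [[0,0,0],[0,0,0]],
  [[0,0,0],[0,0,0]],
  [[0,0,0],[0,0,0]],
  [[0,0,0],[0,0,0]],
  [[0,0,0],[0,0,0]],
  [[0,0,0],[0,0,0]],
  [[0,0,0],[0,0,0]],
  [[0,0,0],[0,0,0]],
  [[0,0,0],[0,0,0]],
], fingers=0, grip_force=45)

```text
clock: 4.1
tool_pos: [0.5398, -0.0282, 0.1958]
eef_rot: [0.599, 0.801, 0.0, 0.0]
contact_force: [1.2, -0.2, -0.2]
opening: 0.08
finger_force: 45.0
```

Now I'll lift it clear of the jar and carry it to the pre-hook pose, 9 cm beyond the pocket on the -x side.

step_arm([
  [[0,0,0.4],[0,0,0]],
  [[0,0,0.8],[0,0,0]],
  [[0,0,1.0],[0,0,0]],
  [[0,0,1.0],[0,0,0]],
  [[0,0,1.0],[0,0,0]],
  [[0,0,1.0],[0,0,0]],
  [[0,0,1.0],[0,0,0]],
  [[0,0,1.0],[0,0,0]],
  [[0,0,0.6],[0,0,0]],
  [[0,0,0.4],[0,0,0]],
])

```text
clock: 5.1
tool_pos: [0.5397, -0.0281, 0.2784]
eef_rot: [0.599, 0.801, 0.0, 0.0]
contact_force: [-0.2, 0.8, -2.1]
opening: 0.082
finger_force: 45.0
```

step_arm([
  [[-0.2,1.0,0],[0,0,-0.8]],
  [[-0.4,1.8,0],[0,0,-1.6]],
  [[-0.5,2.3,0],[0,0,-1.6]],
  [[-0.5,2.3,0],[0,0,-1.6]],
  [[-0.5,2.3,0],[0,0,-1.6]],
  [[-0.5,2.3,0],[0,0,-1.6]],
  [[-0.5,2.3,0],[0,0,-1.6]],
  [[-0.5,2.3,0],[0,0,-1.6]],
  [[-0.5,2.3,0],[0,0,-1.6]],
  [[-0.5,2.3,0],[0,0,-1.6]],
])

```text
clock: 6.1
tool_pos: [0.4931, 0.1846, 0.2776]
eef_rot: [0.7, 0.714, -0.0, -0.0]
contact_force: [0.1, 0.9, -2.4]
opening: 0.08
finger_force: 45.0
```

step_arm([
  [[-0.5,2.3,0],[0,0,-1.6]],
  [[-0.5,2.3,0],[0,0,-1.6]],
  [[-0.5,2.3,0],[0,0,-1.6]],
  [[-0.5,2.3,0],[0,0,-1.6]],
  [[-0.5,2.3,0],[0,0,-1.6]],
  [[-0.5,2.3,0],[0,0,-1.6]],
  [[-0.5,2.3,0],[0,0,-1.6]],
  [[-0.4,2.0,0],[0,0,-1.6]],
  [[-0.3,1.0,0],[0,0,-1.2]],
  [[-0.1,1.0,0],[0,0,-0.8]],
])

```text
clock: 7.1
tool_pos: [0.4498, 0.3855, 0.2774]
eef_rot: [0.786, 0.618, -0.001, -0.0]
contact_force: [0.7, -0.5, -2.1]
opening: 0.078
finger_force: 45.0
```

```bash
cat > look.py <<'E'
from h import *
import sys
t=sys.argv[1]
for n in("side","top"):
    p,d=r.snapshot(n); np.savez(f"{n}{t}.npz",p=p,d=d)
    cv2.imwrite(f"pics/{n}{t}.png",p[...,::-1])
s=r.get_state();print({k:np.round(s[k],4).tolist() for k in("clock","q","tool_pos","eef_rot","contact_force","opening")})
E
python3 look.py 1; python3 -c "
import cv2,numpy as np
a=cv2.imread('pics/side1.png')[170:370,60:330];b=cv2.imread('pics/top1.png')[120:260,60:270]
cv2.imwrite('pics/c1.png',np.hstack([cv2.resize(a,(400,400)),cv2.resize(b,(400,400))]))"
```

```text
{'clock': 7.2, 'q': [-0.5299, 0.626, -0.4471, 1.6101, 0.3094, 0.976, -1.3135], 'tool_pos': [0.4499, 0.3864, 0.2776], 'eef_rot': [0.7854, 0.619, 0.0001, -0.0006], 'contact_force': [0.0983, 0.4569, -2.5633], 'opening': 0.08}
```

View pics/c1.png

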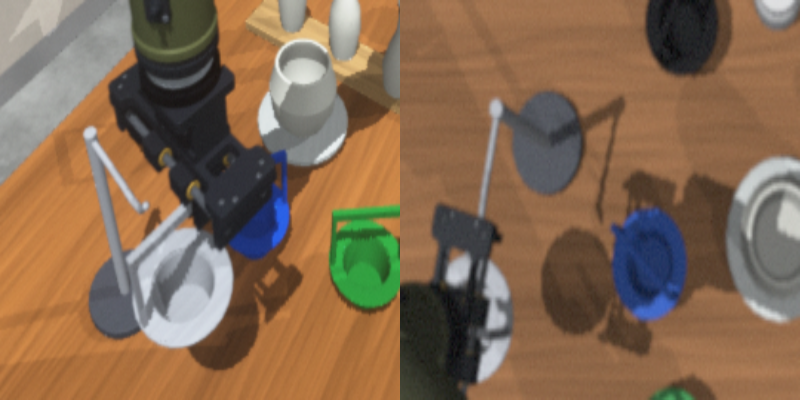

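The strainer is gripped level beside its middle, with the hook tip ahead of it at crop (142,208). I'll check the bar's height and direction numerically.

```bash
python3 - <<'E'
from h import *
z=np.load("side1.npz");P=cloud("side",z["d"]);I=z["p"].astype(int)
bright=(I.min(-1)>90)
m=bright&(P[...,2]>.26)&(P[...,2]<.32)&(np.hypot(P[...,0]-.457,P[...,1]-.4155)<.07)
Q=P[m];d=np.array([.242,.970]);s=(Q[:,:2]-[.457,.4155])@d;x=(Q[:,:2]-[.457,.4155])@[.97,-.242]
for a in np.arange(-.06,.06,.01):
    k=(s>=a)&(s<a+.01)
    if k.sum()>2:print(round(a,3),k.sum(),x[k].mean().round(4),Q[k,2].max().round(4),Q[k,2].mean().round(4))
print(s.max())
m=(P[...,2]>.18)&(P[...,2]<.235)&(np.hypot(P[...,0]-.457,P[...,1]-.4155)<.075)
Q=P[m&bright];print("flange z",np.percentile(Q[:,2],[10,50,90,99]).round(4), np.linalg.lstsq(np.c_[Q[:,:2],np.ones(len(Q))],Q[:,2],rcond=None)[0])
E
```

```text
-0.02 39 -0.002 0.3042 0.3
-0.01 62 0.0087 0.3046 0.2946
0.0 70 0.0128 0.3039 0.2918
0.01 54 -0.0014 0.3032 0.2999
0.02 56 -0.0012 0.3035 0.2995
0.03 61 -0.0015 0.3036 0.2992
0.04 77 -0.0027 0.3032 0.293
0.05 82 -0.0022 0.3021 0.2846
0.05424944438157667
flange z [0.1952 0.2152 0.2173 0.2235] [-0.07052756  0.06135974  0.21818519]
```

step_arm([
  [[0.5,-0.13,0],[0,0,0]],
  [[0.9,-0.23,0],[0,0,0]],
  [[1.0,-0.25,0],[0,0,0]],
  [[1.0,-0.25,0],[0,0,0]],
  [[1.0,-0.25,0],[0,0,0]],
  [[1.0,-0.25,0],[0,0,0]],
  [[1.0,-0.25,0],[0,0,0]],
  [[1.0,-0.26,0],[0,0,0]],
  [[0.9,-0.23,0],[0,0,0]],
  [[0.5,-0.15,0],[0,0,0]],
])

```text
clock: 8.2
tool_pos: [0.5398, 0.3618, 0.2776]
eef_rot: [0.786, 0.618, 0.0, 0.0]
contact_force: [1.1, -0.9, -2.2]
opening: 0.078
finger_force: 45.0
```

step_arm([
  [[0,0,-0.3],[0,0,0]],
  [[0,0,-0.5],[0,0,0]],
  [[0,0,-0.5],[0,0,0]],
  [[0,0,-0.5],[0,0,0]],
  [[0,0,-0.5],[0,0,0]],
  [[0,0,-0.5],[0,0,0]],
  [[0,0,-0.5],[0,0,0]],
  [[0,0,-0.4],[0,0,0]],
  [[0,0,-0.2],[0,0,0]],
  [[0,0,0],[0,0,0]],
])

```text
clock: 9.2
tool_pos: [0.5385, 0.3622, 0.2384]
eef_rot: [0.786, 0.618, -0.0, 0.0]
contact_force: [0.3, -0.4, -1.9]
opening: 0.079
finger_force: 45.0
```

```bash
python3 look.py 2; python3 -c "
import cv2,numpy as np
a=cv2.imread('pics/side2.png')[200:370,90:260]
cv2.imwrite('pics/c2.png',cv2.resize(a,(600,600)))"
```

```text
{'clock': 9.3, 'q': [-0.4398, 0.7451, -0.427, 1.4784, 0.3421, 0.9919, -1.1926], 'tool_pos': [0.5387, 0.3624, 0.2389], 'eef_rot': [0.786, 0.6182, 0.0002, 0.0], 'contact_force': [-0.7985, 0.5316, -2.044], 'opening': 0.0801}
```

View pics/c2.png

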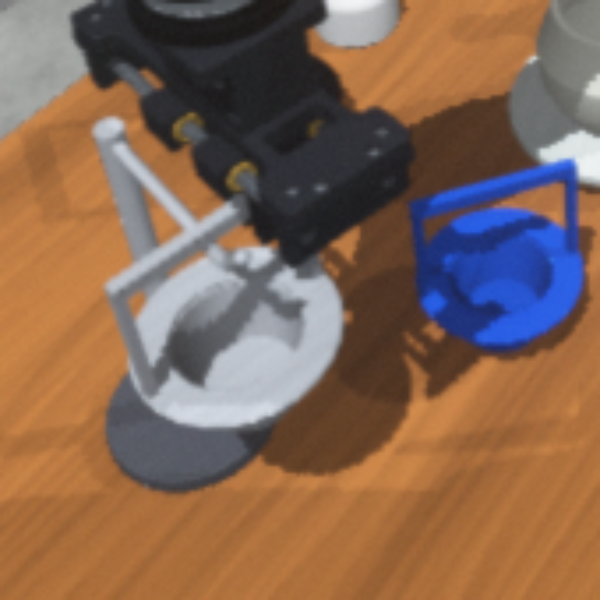

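The arm passes under the bar near crop (208,228), and the tip at (240,262) has come through the bail. Next I'll lower the last few millimetres.

step_arm([
  [[0,0,-0.1],[0,0,0]],
  [[0,0,-0.1],[0,0,0]],
  [[0,0,-0.1],[0,0,0]],
  [[0,0,-0.1],[0,0,0]],
  [[0,0,0],[0,0,0]],
  [[0,0,0],[0,0,0]],
  [[0,0,0],[0,0,0]],
  [[0,0,0],[0,0,0]],
  [[0,0,0],[0,0,0]],
  [[0,0,0],[0,0,0]],
])

```text
clock: 10.3
tool_pos: [0.5388, 0.3624, 0.2349]
eef_rot: [0.786, 0.618, 0.0, 0.0]
contact_force: [-0.7, -2.3, 3.2]
opening: 0.082
finger_force: 45.0
```

Contact made. I'll release slowly, then open enough to lift away.

step_arm([
  [[0,0,0.05],[0,0,0]],
  [[0,0,0],[0,0,0]],
  [[0,0,0],[0,0,0]],
  [[0,0,0],[0,0,0]],
  [[0,0,0],[0,0,0]],
  [[0,0,0],[0,0,0]],
  [[0,0,0],[0,0,0]],
  [[0,0,0],[0,0,0]],
  [[0,0,0],[0,0,0]],
  [[0,0,0],[0,0,0]],
], fingers=0.45)

```text
clock: 11.3
tool_pos: [0.5386, 0.3623, 0.2353]
eef_rot: [0.786, 0.618, 0.0, 0.0]
contact_force: [-0.1, 0.9, 0.3]
opening: 0.448
finger_force: 0.0
```

step_arm([
  [[0,0,0.3],[0,0,0]],
  [[0,0,0.6],[0,0,0]],
  [[0,0,1.0],[0,0,0]],
  [[0,0,1.2],[0,0,0]],
  [[0,0,1.3],[0,0,0]],
  [[0,0,1.3],[0,0,0]],
  [[0,0,1.3],[0,0,0]],
  [[0,0,1.3],[0,0,0]],
  [[0,0,1.0],[0,0,0]],
  [[0,0,0.5],[0,0,0]],
])

```text
clock: 12.3
tool_pos: [0.5389, 0.3627, 0.3347]
eef_rot: [0.786, 0.618, 0.001, -0.0]
contact_force: [-0.2, 0.9, 0.4]
opening: 0.452
finger_force: 0.0
```

```bash
python3 look.py 3; python3 - <<'E'
from h import *
for n in("side","top"):
    z=np.load(n+"3.npz");P=cloud(n,z["d"]);
    if n=="side": cv2.imwrite('pics/c3.png',cv2.resize(cv2.imread('pics/side3.png')[200:370,90:260],(600,600)))
    Q=P[(P[...,2]>.25)&(P[...,2]<.268)&(np.hypot(P[...,0]-.545,P[...,1]-.393)<.075)]
    d=(Q[:,:2]-[.545,.393]);s=d@[.242,.97];x=d@[.97,-.242]
    k=s>.02;print(n,k.sum(),"x",x[k].mean(),"smax",s.max(),"smin",s[abs(x)<.01].min(),"z",[Q[(s>a)&(s<a+.015)&k,2].max().round(4) for a in(.02,.035)])
E
```

```text
{'clock': 12.4, 'q': [-0.4326, 0.6597, -0.4511, 1.3465, 0.2911, 1.1991, -1.144], 'tool_pos': [0.5388, 0.3626, 0.334], 'eef_rot': [0.786, 0.6182, 0.0007, 0.0], 'contact_force': [0.2289, 0.9713, -0.5607], 'opening': 0.4511}
side 161 x -0.0009893856391189632 smax 0.05363663889488657 smin -0.05772739696133113 z [np.float64(0.264), np.float64(0.2635)]<stdin>:7: RuntimeWarning: Mean of empty slice.
  ret = ret.dtype.type(ret / rcount)
Traceback (most recent call last):
ValueError: zero-size array to reduction operation maximum which has no identity
```

View pics/c3.png

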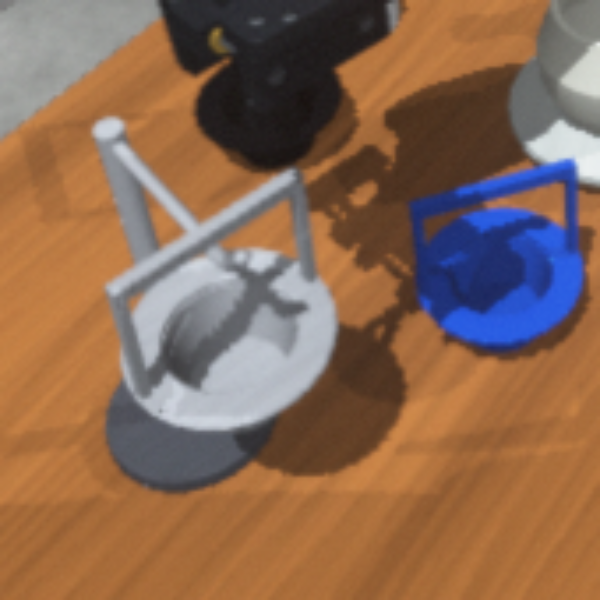

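The strainer hangs free and level, with its bar mid within a few millimetres of the pocket. Next I'll go to the lid, keeping the heading.

step_arm([
  [[-0.2,-1.5,0],[0,0,0]],
  [[-0.5,-3.0,0],[0,0,0]],
  [[-0.6,-4.0,0],[0,0,0]],
  [[-0.6,-4.0,0],[0,0,0]],
  [[-0.6,-4.0,0],[0,0,0]],
  [[-0.6,-4.0,0],[0,0,0]],
  [[-0.6,-4.0,0],[0,0,0]],
  [[-0.6,-4.0,0],[0,0,0]],
  [[-0.6,-4.0,0],[0,0,0]],
  [[-0.6,-4.0,0],[0,0,0]],
])

```text
clock: 13.4
tool_pos: [0.4828, -0.0043, 0.3328]
eef_rot: [0.786, 0.618, -0.0, -0.0]
contact_force: [0.2, -0.6, 0.2]
opening: 0.45
finger_force: 0.0
```

step_arm([
  [[-0.6,-4.0,0],[0,0,0]],
  [[-0.6,-4.0,0],[0,0,0]],
  [[-0.6,-4.0,0],[0,0,0]],
  [[-0.6,-4.0,0],[0,0,0]],
  [[-0.6,-4.0,-0.5],[0,0,0]],
  [[-0.6,-4.0,-1.0],[0,0,0]],
  [[-0.6,-4.0,-1.0],[0,0,0]],
  [[-0.6,-4.0,-1.0],[0,0,0]],
  [[-0.5,-3.0,-1.0],[0,0,0]],
  [[0,-1.6,-1.0],[0,0,0]],
], fingers=0.8)

```text
clock: 14.4
tool_pos: [0.4287, -0.3718, 0.2769]
eef_rot: [0.787, 0.616, -0.001, -0.0]
contact_force: [-0.1, -0.2, -0.9]
opening: 0.802
finger_force: 0.0
```

step_arm([
  [[0.2,0.3,-1.0],[0,0,0]],
  [[0,0,-2.0],[0,0,0]],
  [[0,0,-2.5],[0,0,0]],
  [[0,0,-2.5],[0,0,0]],
  [[0,0,-2.5],[0,0,0]],
  [[0,0,-1.5],[0,0,0]],
  [[0,0,-1.0],[0,0,0]],
  [[0,0,-0.6],[0,0,0]],
  [[0,0,0],[0,0,0]],
  [[0,0,0],[0,0,0]],
])

```text
clock: 15.4
tool_pos: [0.4332, -0.3654, 0.1428]
eef_rot: [0.786, 0.618, 0.0, 0.0]
contact_force: [-0.2, 0.2, -0.5]
opening: 0.802
finger_force: 0.0
```

```bash
python3 look.py 4; python3 - <<'E'
from h import *
a=cv2.imread('pics/side4.png')[110:210,300:400];b=cv2.imread('pics/top4.png')[180:290,330:440]
cv2.imwrite('pics/c4.png',np.hstack([cv2.resize(a,(400,400)),cv2.resize(b,(400,400))]))
E
```

```text
{'clock': 15.5, 'q': [0.8141, 0.7589, -0.3305, 1.8276, 0.3952, 0.6185, 0.0052], 'tool_pos': [0.4331, -0.3658, 0.143], 'eef_rot': [0.786, 0.6182, 0.0003, 0.0008], 'contact_force': [0.2208, -0.4579, 0.306], 'opening': 0.8002}
```

View pics/c4.png

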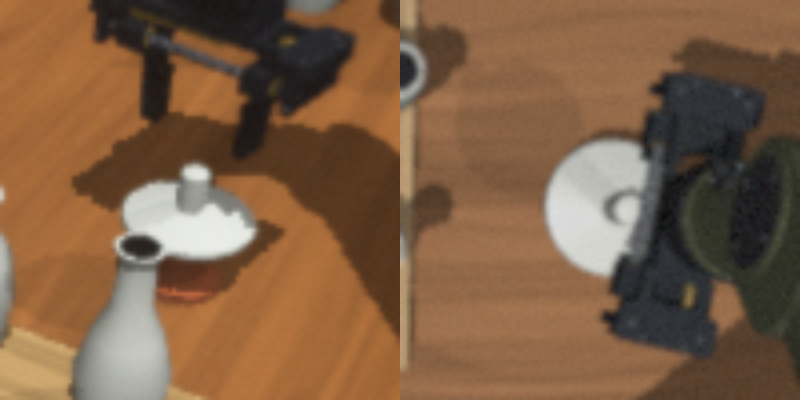

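The fingers straddle the knob (side crop, knob at (195,175)), so I'll lower and grip.

step_arm([
  [[-0.2,-0.2,-0.5],[0,0,0]],
  [[0,0,-1.0],[0,0,0]],
  [[0,0,-1.2],[0,0,0]],
  [[0,0,-1.2],[0,0,0]],
  [[0,0,-1.0],[0,0,0]],
  [[0,0,-0.7],[0,0,0]],
  [[0,0,-0.5],[0,0,0]],
  [[0,0,-0.2],[0,0,0]],
  [[0,0,0],[0,0,0]],
  [[0,0,0],[0,0,0]],
])

```text
clock: 16.5
tool_pos: [0.4309, -0.3678, 0.0795]
eef_rot: [0.786, 0.618, 0.0, 0.0]
contact_force: [0.6, 0.0, -0.1]
opening: 0.8
finger_force: 0.0
```

step_arm([
  [[0,0,0],[0,0,0]],
  [[0,0,0],[0,0,0]],
  [[0,0,0],[0,0,0]],
  [[0,0,0],[0,0,0]],
  [[0,0,0],[0,0,0]],
  [[0,0,0],[0,0,0]],
  [[0,0,0],[0,0,0]],
  [[0,0,0],[0,0,0]],
  [[0,0,0],[0,0,0]],
  [[0,0,0],[0,0,0]],
], fingers=0, grip_force=40)

```text
clock: 17.5
tool_pos: [0.4307, -0.3677, 0.0792]
eef_rot: [0.786, 0.618, 0.0, 0.0]
contact_force: [0.6, -0.7, -0.3]
opening: 0.259
finger_force: 40.0
```

step_arm([
  [[0,0,0.3],[0,0,0]],
  [[0,0,0.8],[0,0,0]],
  [[0,0,1.5],[0,0,0]],
  [[0,0,2.0],[0,0,0]],
  [[0,0,2.5],[0,0,0]],
  [[0,0,2.5],[0,0,0]],
  [[0,0,2.5],[0,0,0]],
  [[0,0,2.2],[0,0,0]],
  [[0,0,1.5],[0,0,0]],
  [[0,0,0.7],[0,0,0]],
], grip_force=55)

```text
clock: 18.5
tool_pos: [0.4309, -0.3678, 0.2461]
eef_rot: [0.786, 0.618, 0.0, 0.001]
contact_force: [-0.2, 0.2, -1.8]
opening: 0.257
finger_force: 55.0
```

```bash
python3 look.py 5; python3 - <<'E'
from h import *
a=cv2.imread('pics/side5.png')[40:180,270:410];b=cv2.imread('pics/top5.png')[150:290,330:470]
cv2.imwrite('pics/c5.png',np.hstack([cv2.resize(a,(400,400)),cv2.resize(b,(400,400))]))
for n in("side","top"):
    P=cloud(n,np.load(n+"5.npz")["d"])
    Q=P[(P[...,2]>.222)&(P[...,2]<.246)&(np.hypot(P[...,0]-.431,P[...,1]+.368)<.062)]
    print(n,len(Q),np.percentile(Q[:,2],[2,50,98]),cv2.minEnclosingCircle(Q[:,:2].astype(np.float32)),np.linalg.lstsq(np.c_[Q[:,:2],np.ones(len(Q))],Q[:,2],rcond=None)[0])
# empty jar rim
    P=cloud(n,np.load(n+"4.npz")["d"])
    Q=P[(P[...,2]>.126)&(P[...,2]<.138)&(np.hypot(P[...,0]-.531,P[...,1]-.002)<.06)]
    print("rim",len(Q),cv2.minEnclosingCircle(Q[:,:2].astype(np.float32)),np.median(Q[:,2]))
E
```

```text
{'clock': 18.6, 'q': [0.8669, 0.6217, -0.405, 1.7333, 0.3111, 0.8488, 0.0847], 'tool_pos': [0.4308, -0.3678, 0.2452], 'eef_rot': [0.786, 0.6182, 0.0002, 0.0008], 'contact_force': [-0.0745, -0.2161, -2.3601], 'opening': 0.2592}
side 453 [0.22720012 0.23567855 0.24256331] ((0.4283493757247925, -0.3650946617126465), 0.0551878958940506) [ 0.02473686 -0.07442084  0.19945362]
rim 246 ((0.530615508556366, 0.0008255334687419236), 0.05279922857880592) 0.13003119769587168
top 658 [0.22863249 0.23597132 0.24298764] ((0.4323464035987854, -0.36595091223716736), 0.054357726126909256) [-0.01722221 -0.10409396  0.20795347]
rim 239 ((0.5300628542900085, 0.0020504887215793133), 0.051583677530288696) 0.12971535281445434
```

View pics/c5.png

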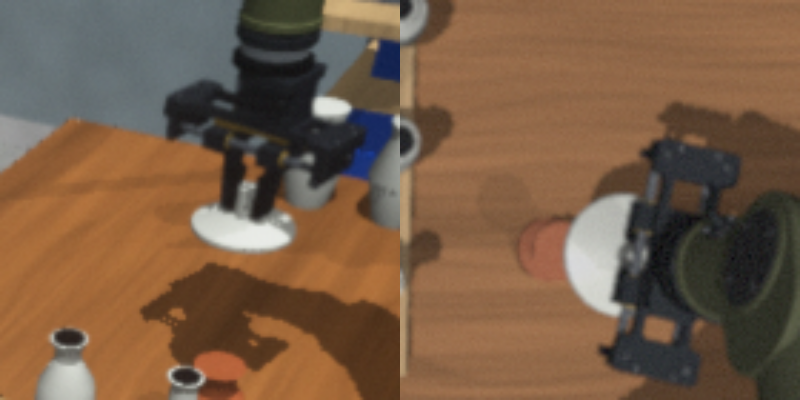

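The lid is held level, with its underside at about 0.216. Now I'll carry it over the vases to the jar.

step_arm([
  [[0.2,0.7,0],[0,0,0]],
  [[0.4,1.3,0],[0,0,0]],
  [[0.5,1.9,0],[0,0,0]],
  [[0.5,2.0,0],[0,0,0]],
  [[0.5,2.0,0],[0,0,0]],
  [[0.5,2.0,0],[0,0,0]],
  [[0.5,2.0,0],[0,0,0]],
  [[0.6,2.0,0],[0,0,0]],
  [[0.6,2.0,0],[0,0,0]],
  [[0.6,2.0,0],[0,0,0]],
])

```text
clock: 19.6
tool_pos: [0.4794, -0.186, 0.2435]
eef_rot: [0.785, 0.619, -0.0, -0.001]
contact_force: [1.1, -0.2, -2.6]
opening: 0.259
finger_force: 55.0
```

step_arm([
  [[0.6,2.2,0],[0,0,0]],
  [[0.6,2.2,0],[0,0,0]],
  [[0.6,2.2,0],[0,0,0]],
  [[0.6,2.2,0],[0,0,0]],
  [[0.6,2.2,0],[0,0,0]],
  [[0.6,2.2,0],[0,0,0]],
  [[0.5,2.2,0],[0,0,0]],
  [[0.5,1.8,0],[0,0,0]],
  [[0.4,1.2,0],[0,0,0]],
  [[0.1,0.6,0],[0,0,0]],
])

```text
clock: 20.6
tool_pos: [0.5305, 0.0036, 0.2438]
eef_rot: [0.785, 0.619, 0.0, -0.001]
contact_force: [0.4, -0.6, -3.0]
opening: 0.257
finger_force: 55.0
```

```bash
python3 look.py 6; cat > lid.py <<'E'
from h import *
import sys
t=sys.argv[1]; s=r.get_state()["tool_pos"]; z=s[2]-.029
for n in("side","top"):
    P=cloud(n,np.load(n+t+".npz")["d"])
    Q=P[(P[...,2]>z+.008)&(P[...,2]<z+.03)&(np.hypot(P[...,0]-s[0],P[...,1]-s[1])<.06)]
    rr=np.hypot(Q[:,0]-s[0],Q[:,1]-s[1]);L=Q[rr>.04];L2=L[L[:,2]>z+.012]
    A=np.c_[L2[:,:2]-s[:2],.055-np.hypot(*(L2[:,:2]-s[:2]).T),np.ones(len(L2))]
    print(n,len(Q),"zmed rel",np.median(Q[:,2])-z,"circ",cv2.minEnclosingCircle(Q[:,:2].astype(np.float32)),"tilt",np.linalg.lstsq(A,L2[:,2],rcond=None)[0].round(3))
E
python3 lid.py 6
```

```text
{'clock': 20.7, 'q': [0.1407, 0.5738, -0.3718, 1.8383, 0.2831, 0.7822, -0.6155], 'tool_pos': [0.5303, 0.0023, 0.244], 'eef_rot': [0.7855, 0.6189, -0.0002, -0.0003], 'contact_force': [-0.948, -0.2111, -2.3914], 'opening': 0.2599}
side 749 zmed rel 0.01899311530283518 circ ((0.5288848280906677, 0.0033198967576026917), 0.05483894795179367) tilt [-0.001 -0.006  0.317  0.23 ]
top 18 zmed rel 0.014916543429773083 circ ((0.5112642645835876, 0.04993949458003044), 0.01748044043779373) tilt [-0.026  0.011  0.197  0.229]
```

step_arm([
  [[0.1,-0.1,-0.4],[0,0,0]],
  [[0,0,-0.9],[0,0,0]],
  [[0,0,-1.2],[0,0,0]],
  [[0,0,-1.3],[0,0,0]],
  [[0,0,-1.2],[0,0,0]],
  [[0,0,-0.9],[0,0,0]],
  [[0,0,-0.6],[0,0,0]],
  [[0,0,-0.4],[0,0,0]],
  [[0,0,-0.2],[0,0,0]],
  [[0,0,-0.1],[0,0,0]],
])

```text
clock: 21.7
tool_pos: [0.5318, 0.0004, 0.1723]
eef_rot: [0.786, 0.618, 0.0, 0.0]
contact_force: [0.0, -0.4, -2.6]
opening: 0.258
finger_force: 55.0
```

step_arm([
  [[0,0,0],[0,0,0]],
  [[0,0,0],[0,0,0]],
  [[0,0,0],[0,0,0]],
  [[0,0,0],[0,0,0]],
  [[0,0,0],[0,0,0]],
  [[0,0,0],[0,0,0]],
  [[0,0,0],[0,0,0]],
  [[0,0,0],[0,0,0]],
  [[0,0,0],[0,0,0]],
  [[0,0,0],[0,0,0]],
])

```text
clock: 22.7
tool_pos: [0.5316, 0.0003, 0.1722]
eef_rot: [0.786, 0.618, 0.0, 0.0]
contact_force: [0.8, 0.7, -1.8]
opening: 0.257
finger_force: 55.0
```

```bash
python3 look.py 7; python3 lid.py 7;python3 - <<'E'
from h import *
a=cv2.imread('pics/side7.png')[120:380,80:400]
cv2.imwrite('pics/c7.png',cv2.resize(a,(736,598),interpolation=cv2.INTER_CUBIC))
E
```

```text
{'clock': 22.8, 'q': [0.107, 0.6763, -0.3184, 1.9097, 0.3494, 0.6094, -0.6726], 'tool_pos': [0.5316, 0.0004, 0.1722], 'eef_rot': [0.786, 0.6183, 0.0, 0.0], 'contact_force': [0.6519, -0.2705, -2.1736], 'opening': 0.2592}
side 709 zmed rel 0.019239351948607625 circ ((0.5296785235404968, -0.0003579737967811525), 0.054949935525655746) tilt [-0.002 -0.013  0.311  0.158]
top 21 zmed rel 0.015038350084886493 circ ((0.5131396055221558, 0.04627104103565216), 0.01845517009496689) tilt [ 0.352 -1.119 -0.956  0.222]
```

View pics/c7.png

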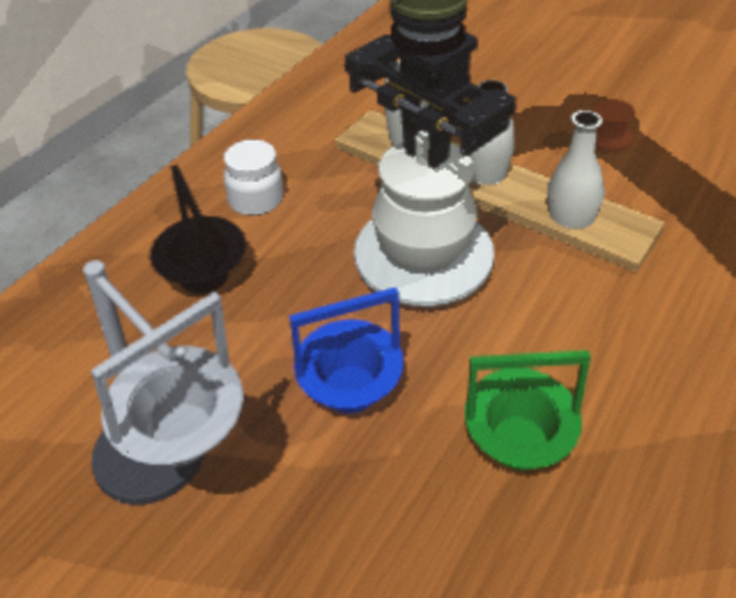

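The lid hovers over the jar (crop (425,175)) with its underside about 13 mm above the rim and its centre within about 2 mm. The strainer hangs at crop (160,350), and the jar, the glaze pot and the vases in view are where they were.

```bash
python3 -c "
from plant import r
print(r.finish_job())"
```

```text
the job is handed in; nothing more can be done
None
```

I handed the job in at about 23 s, with no verdict returned: the strainer hangs on the hook by the middle of its handle, and the gripper holds the lid still and level, centred about 13 mm above the jar's rim.

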